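Make up two spare-part kits for bottle fillers

TASK

Make up the two spare-part kits from the stock in the middle of the bench: the red-handled ball valve, the brass elbow and the levelling foot go into the yellow tray, the blue-handled ball valve and the batch counter into the grey tray. Give each part a compartment of its own, about in its middle, and set it down (do not drop it) standing on the tray floor as it stood on the bench. Leave the green-handled valve and the straight nozzle where they are.

Things in the scene. Friction and masses are not known exactly. Their poses are not given: they have to be found in the camera images.
- valve_red_c (a point): brass ball valve with red butterfly handle, flat side down, handle up. 54 mm long (x, bore), 28 mm wide (y; end hexagons 31 over corners), 57 high, 170 g. The handle lies above and parallel to the bore: 54 long (x), 11-13 wide (y), 42-56 mm above the underside. Grip handle or body across y. Point: centre, 28.5 mm above the underside; z up. For the yellow tray.
- valve_blue_c (a point): brass ball valve with blue butterfly handle, flat side down, handle up. 54 mm long (x, bore), 28 mm wide (y; end hexagons 31 over corners), 57 high, 170 g. The handle lies above and parallel to the bore: 54 long (x), 11-13 wide (y), 42-56 mm above the underside. Grip handle or body across y. Point: centre, 28.5 mm above the underside; z up. For the grey tray.
- elbow_c (a point): brass elbow, 56 mm high, 120 g, on a hexagon foot (27 mm over flats, 31 over corners, 16 high). Above it a round upright leg, 22 mm diameter; a level barbed spigot (16 mm diameter, axis 44.5 mm above the underside) reaches 36 mm from the leg's axis towards +x. Grip the leg across y. Point: on the leg's axis, 28 mm above the underside; z up. For the yellow tray.
- foot_c (a point): levelling foot standing upright: black rubber pad, 50 mm diameter, 18 mm high; steel nut (19 mm) up to 27 mm; threaded steel rod, 12 mm diameter, up to 75 mm. 110 g. Round about z. Grip the rod. Point: on its axis, half-way up, 37.5 mm above the underside. For the yellow tray.
- counter_c (a point): batch counter standing on its back, display up: black box 45 x 45 mm, 50 mm high, topped by a bezel 48 x 48 x 8 mm with red display and a row of keys; 58 mm high in all, 150 g. Grip the box across x or y. Point: centre, 29 mm above the underside; z up. For the grey tray.
- valve_green_c (a point): brass ball valve with green butterfly handle, flat side down, handle up. 54 mm long (x, bore), 28 mm wide (y; end hexagons 31 over corners), 57 high, 170 g. The handle lies above and parallel to the bore: 54 long (x), 11-13 wide (y), 42-56 mm above the underside. Grip handle or body across y. Point: centre, 28.5 mm above the underside; z up. Other stock, in neither kit: stays.
- nozzle_c (a point): straight brass hose nozzle standing on its hexagon foot (24 mm over flats, 12 high), barbs upwards, 17 mm diameter, 52 mm high, 60 g. Point: centre, 26 mm above the underside. Other stock, in neither kit: stays.
- tray_yellow: Yellow kit tray, fixed, 240 (its x) by 136 mm (its y); origin: centre of its underside, z up. Two cross walls make three equal open compartments in a row along x, 76 (x) by 130 mm (y) inside, centres at x = -79, 0, +79 mm, y = 0. Walls 3 mm thick, tops 20 mm above the bench; inner floor 3 mm above the bench. Gets red-handled valve, elbow, foot.
- tray_grey: Grey kit tray, fixed, 240 (its x) by 136 mm (its y); origin: centre of its underside, z up. Two cross walls make three equal open compartments in a row along x, 76 (x) by 130 mm (y) inside, centres at x = -79, 0, +79 mm, y = 0. Walls 3 mm thick, tops 20 mm above the bench; inner floor 3 mm above the bench. Gets blue-handled valve and counter.
Things that resemble listed ones, but are neither listed nor needed, are in the scene too. Leave any purple look-alike of the part that bears valve_blue_c alone.

How it is judged:
By the outcome, as a careful person would: the job done as asked, in the order asked, and still so for the second after the job is handed in, with the robot touching nothing.
It also fails if it takes over 118 s, if anything falls off the work surface, if the arm or the gripper's body presses on something with over 40 N, if the wrist force passes 120 N, or if a joint passes its speed limit or range.

ROBOT

A 7-joint arm with a two-finger parallel gripper is mounted at the origin on the work surface. World frame = base frame: x ahead of the robot, y to its left, z up, the work surface at z = 0. Lengths are in m, angles in degrees, forces in N, time in s.
With the tool pointing down it reaches from about 0.35 to 0.9 m from the base axis. Payload 19.9 kg.
Tool frame: the origin (TCP) lies on the centre line of the jaws, within the pads' length; the fingertips stand 8 mm ahead of it and the grasp point (between the pads) lies 11 mm behind it (manip.nose_length is the z of the fingertips in the tool frame, in m); z points along the fingers, y is the line along which they close (so a half turn about z gives the same grasp; the last joint's range is limited). The gripper opens to 94 mm and grips with 3 to 60 N. Pads are 16 mm wide; open, the fingers measure 119 mm over their backs; the gripper's body (75 mm by 177 mm) begins 78 mm behind the grasp point.
Start: joints at [-68.096, 23.915, -0.59, 92.452, 0.269, 63.638, -3.037], TCP at [0.257, 0.57, 0.213] pointing down, gripper open.
Joint ranges: [-161.28, 161.28], [-22.2, 115.67], [-73.04, 71.86], [3.21, 147.25], [-68.34, 248.33], [10.77, 114.83], [-161.83, 161.83]. Speed limits (degrees/s): [108.29, 108.29, 136.94, 136.94, 172.46, 172.46, 172.46].

INTERFACE

Orientations are given as [roll, pitch, yaw] about the fixed x, y, z axes, in that order (R = Rz(yaw) Ry(pitch) Rx(roll)).
In Python, from plant import manip gives the robot as it stands. Calls block until the motion is done:
- manip.goto(position, orientation): joint-space move of the TCP to a pose.
- manip.servo_line(position, v=0.15, ori=None, stop_force=None): straight line of the TCP; ori=None keeps the orientation; v is the mean speed in m/s. With stop_force (N) it stops when the force on the tool has changed by that much, and returns True; else False.
- manip.goto_joints(angles): joint-space move.
- manip.move_gripper(opening): opening from 0.0 (shut) to 1.0 (fully open); the grip force is fixed at half the most; returns when the fingers have stopped.
- manip.sleep(seconds).
- manip.ik(position, orientation): joint angles nearest the present ones, or None.
- manip.grab_frame(name): name is "scene" or "side" or "wrist"; returns the picture (400x640x3 uint8, red, green, blue); there is no depth.
- manip.camera_model(name): a dict with "fov_y" (degrees; the focal length in pixels is half the picture's height over the tangent of half this angle, whatever the lens; pixels are square), "cx", "cy" (the principal point, pixels), "cam_to_world" (4x4, takes a point from camera to world coordinates). Camera axes: x right, y down, z forward; pixel columns grow to the right and rows downward; lengths in m; the calibration is good to about 2 mm. The wrist camera is an equidistant fisheye: a pixel r from the principal point sees the ray r / f radians off the axis. A picture is of the moment at which its call begins: read the wrist's pose just before it. camera_model takes no time and is no camera call; for the wrist camera it gives the pose at the moment of the call.
A pose or a line that the arm cannot do raises manip.Unreachable and nothing moves.
- manip.finish_job(): hands the job in; it is judged then, once.
Readings, each from a call of its own:
- manip.read_time_s(): time.
- manip.read_joints(): joint angles.
- manip.read_qvel(): joint speeds.
- manip.read_joint_efforts(): joint torques, N m.
- manip.read_ee_pos(): TCP position.
- manip.read_orientation(): TCP orientation.
- manip.read_contact_force(): force on the tool from outside, world axes, zero at the start.
- manip.read_moment(): the same for the moment, N m.
- manip.read_finger_gap(): opening from 0.0 (shut) to 1.0 (fully open).
- manip.read_finger_force(): force on a finger pad.
Only numpy, scipy, OpenCV 4.12 (cv2) and the standard library are available. Lean on these libraries where they do the work, as an engineer would, in place of code of your own. Each camera call takes 0.05 s, during which the arm holds its last target. There are 200 camera calls.

## Working session

There is one attempt and no reset: what is moved stays moved. The work goes in short steps, each a Python script; the robot and the scene stay as the last script left them, time stands still between calls to the robot, and variables do not carry over. Pictures are saved under pics/ and viewed, at most 14 in all, crops included, and the job is handed in when it is done.

```bash
ls; mkdir -p pics
python3 - <<'E'
from plant import manip
import cv2
for n in("scene","side","wrist"):
    m=manip.camera_model(n); print(n,m)
    cv2.imwrite(f"pics/{n}0.png",manip.grab_frame(n)[:,:,::-1])
print(manip.read_ee_pos(),manip.read_orientation(),manip.read_time_s(),manip.nose_length)
E
```

```text
pics
scene {'fov_y': 49.42773572315491, 'cx': 318.0102374070193, 'cy': 199.02085184115242, 'cam_to_world': array([[ 0.83673833,  0.43990451, -0.32611806,  0.81905074],
       [ 0.5475361 , -0.6627894 ,  0.51079784, -0.47236247],
       [ 0.00855468, -0.60596554, -0.7954449 ,  0.83910627],
       [ 0.        ,  0.        ,  0.        ,  1.        ]])}
side {'fov_y': 44.01407349833099, 'cx': 320.0476054007593, 'cy': 203.87018745593238, 'cam_to_world': array([[ 0.7206671 , -0.41072287,  0.55852095, -0.08057709],
       [-0.69325531, -0.43390398,  0.5754341 , -0.61316829],
       [ 0.00600052, -0.80189404, -0.59743614,  0.6925453 ],
       [ 0.        ,  0.        ,  0.        ,  1.        ]])}
wrist {'fov_y': 65.70646984690485, 'cx': 321.8142269243399, 'cy': 201.86150896188332, 'cam_to_world': array([[ 0.41210971,  0.88252212,  0.22653984,  0.19175363],
       [ 0.91113345, -0.39884264, -0.10373226,  0.5993017 ],
       [-0.00119226,  0.2491571 , -0.96846235,  0.38486288],
       [ 0.        ,  0.        ,  0.        ,  1.        ]])}
[0.25690634 0.56946733 0.21300392] [-1.79947972e+02  1.44754134e-03  1.55715973e+02] 0.15 0.008
```

View pics/scene0.png

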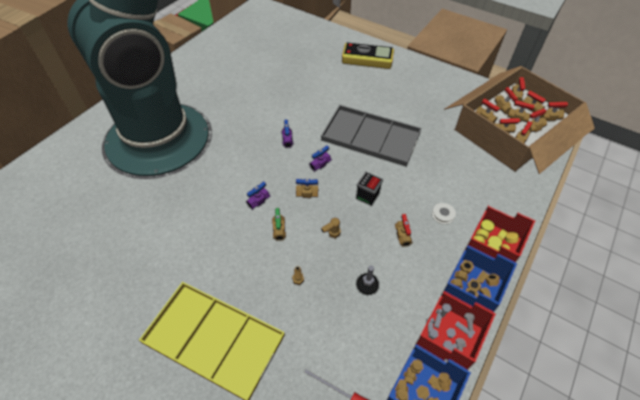

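View pics/side0.png

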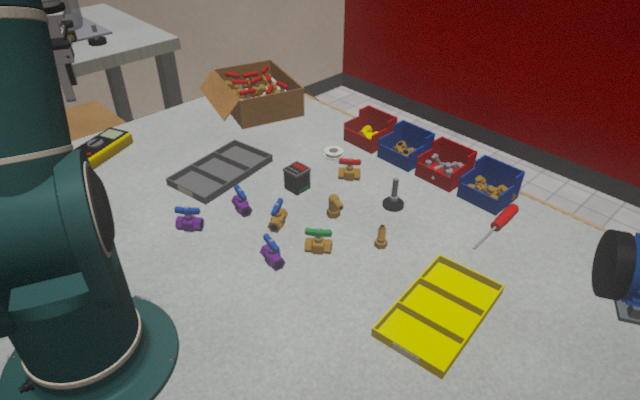

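Scene view: brass and blue valve (307,188). Purple-bodied look-alikes are at (287,132), (320,157) and (258,195). Red valve (404,230), green (279,225), elbow (332,228), nozzle (298,276), foot (368,283), counter (369,188), yellow tray (212,340), grey tray (371,135). The other red-handled valves sit in the box at the back, away from the middle.

```bash
cat > h.py <<'E'
from plant import manip
import cv2, numpy as np
def ray(m,u,v,fish=False):
    f=200/np.tan(np.radians(m["fov_y"]/2)); x,y=(u-m["cx"])/f,(v-m["cy"])/f
    if fish:
        r=np.hypot(x,y)+1e-12; d=np.array([np.sin(r)*x/r,np.sin(r)*y/r,np.cos(r)])
    else: d=np.array([x,y,1.])
    T=m["cam_to_world"]; return T[:3,3],T[:3,:3]@d
def plane(m,u,v,z,fish=False):
    o,d=ray(m,u,v,fish); return (o+d*(z-o[2])/d[2])[:2]
def tri(rays):
    A=np.zeros((3,3));b=np.zeros(3)
    for o,d in rays:
        P=np.eye(3)-np.outer(d,d)/(d@d); A+=P;b+=P@o
    return np.linalg.solve(A,b)
def shot(name,fn):
    m=manip.camera_model(name); im=manip.grab_frame(name); cv2.imwrite(f"pics/{fn}.png",im[:,:,::-1]); np.save(f"pics/{fn}.npy",m,allow_pickle=True); return m,im
E
python3 - <<'E'
from h import *
m=manip.camera_model("scene");
for n,u,v,z in [("red",404,230,.028),("blue",307,188,.03),("green",279,225,.03),("elbow",332,228,.03),("nozzle",298,276,.026),("foot",368,285,.01),("counter",369,188,.03),("ytray",212,340,.01),("gtray",371,135,.01)]:
    print(n,plane(m,u,v,z).round(3))
m=manip.camera_model("side")
for n,u,v,z in [("red",349,170,.028),("blue",278,218,.03),("elbow",334,206,.03),("foot",393,204,.01),("counter",297,178,.03)]: print(n,plane(m,u,v,z).round(3))
E
```

```text
red [0.694 0.082]
blue [0.447 0.06 ]
green [ 0.455 -0.062]
elbow [ 0.558 -0.003]
nozzle [ 0.561 -0.141]
foot [ 0.69  -0.071]
counter [0.571 0.142]
ytray [ 0.496 -0.337]
gtray [0.479 0.322]
red [0.69  0.079]
blue [0.438 0.051]
elbow [ 0.556 -0.002]
foot [ 0.68  -0.072]
counter [0.571 0.138]
```

Run:
```python
from h import *
manip.goto([0.56,0.0,0.33],[180,0,180])
m,im=shot("wrist","w1"); print(m["cam_to_world"].round(3),manip.read_time_s(),manip.read_joints())
cv2.imwrite("pics/w1b.png",cv2.resize(im[:,:,::-1],(800,500),interpolation=cv2.INTER_CUBIC))
```

```text
[[-0.     0.969  0.249  0.488]
 [ 1.     0.     0.     0.001]
 [ 0.     0.249 -0.969  0.502]
 [ 0.     0.     0.     1.   ]] 2.5333 [-25.10750579  12.90097035  26.32530083  93.82099091  -5.89546558
  74.67259263  92.26559   ]
```

View pics/w1b.png

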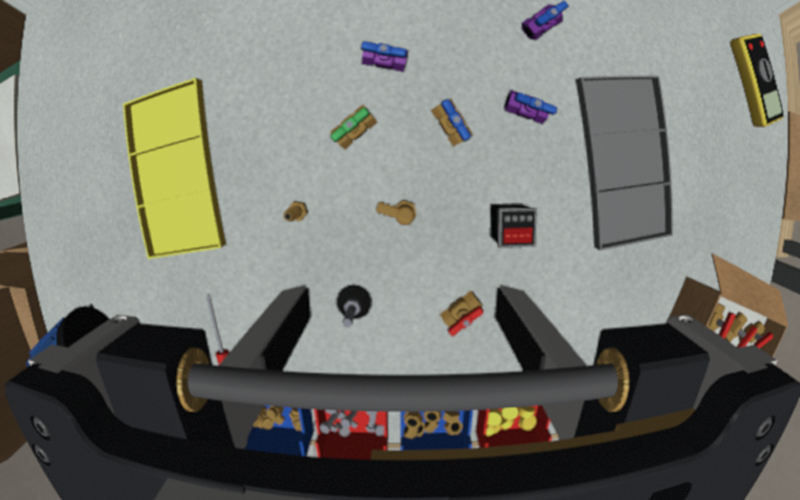

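Wrist view: everything is visible. Blue brass-bodied valve at (453,121), purple ones at (384,56), (545,20) and (530,106). Red valve (463,313), elbow (397,211) with its spigot to the left, counter (514,226), foot (353,302). Trays are at (175,168) and (625,160).

```bash
cat > seg.py <<'E'
from h import *
def mask(im,kind):
    h,s,v=cv2.split(cv2.cvtColor(im,cv2.COLOR_RGB2HSV)); h=h.astype(int)
    return {"red":((h<6)|(h>172))&(s>150)&(v>60),"blue":(h>105)&(h<125)&(s>130)&(v>60),"green":(h>45)&(h<85)&(s>120),
     "brass":(h>8)&(h<25)&(s>90)&(v>50),"yellow":(h>26)&(h<34)&(s>110),"dark":(v<60),"grey":(v<125)&(s<40)}[kind].astype(np.uint8)
def blob(im,kind,c,R=25,minA=15):
    k=mask(im,kind); n,l,st,ce=cv2.connectedComponentsWithStats(k)
    best=[i for i in range(1,n) if st[i,4]>=minA and np.hypot(*(ce[i]-c))<R]
    if not best: return None
    i=max(best,key=lambda i:st[i,4]); return l==i
def world(m,M,z,fish=True):
    v,u=np.nonzero(M); return np.array([plane(m,a,b,z,fish) for a,b in zip(u,v)])
def axis(P):
    (c,s,a)=cv2.minAreaRect((P*1e4).astype(np.float32)); b=cv2.boxPoints((c,s,a))/1e4
    e=[b[1]-b[0],b[2]-b[1]]; L=[np.linalg.norm(x) for x in e]; d=e[int(np.argmax(L))]
    return np.array(c)/1e4, np.degrees(np.arctan2(d[1],d[0]))%180, sorted(L)
E
python3 - <<'E'
from seg import *
m=np.load("pics/w1.npy",allow_pickle=True).item(); im=cv2.imread("pics/w1.png")[:,:,::-1]; vis=im.copy()
for n,k,c,z in [("red","red",(372,256),.05),("blue","blue",(364,95),.05),("green","green",(280,99),.05),("redB","brass",(369,245),.025),("blueB","brass",(358,97),.025),("elbow","brass",(318,169),.045),("nozzle","brass",(236,168),.03),("foot","dark",(282,242),.018),("counter","dark",(411,180),.05),("yel","yellow",(140,134),.012),("grey","grey",(500,128),.012)]:
    M=blob(im,k,c)
    if M is None: print(n,None); continue
    cc,a,L=axis(world(m,M,z)); print(n,M.sum(),cc.round(4),round(a,1),np.round(L,4))
    ct,_=cv2.findContours(M.astype(np.uint8),0,2); cv2.drawContours(vis,ct,-1,(255,0,255),1)
cr=vis[60:270,200:480]; cv2.imwrite("pics/w1v.png",cv2.resize(cr,None,fx=2.85,fy=2.85,interpolation=cv2.INTER_NEAREST)[:,:,::-1])
# tray corners at rim
for k,c in(("yellow",(140,134)),("grey",(500,128))):
    M=blob(im,k,c)
    if M is None: continue
    ct=max(cv2.findContours(M.astype(np.uint8),0,2)[0],key=cv2.contourArea); W=np.array([plane(m,*p[0],.02,True) for p in cv2.convexHull(ct)])
    cc,a,L=axis(W);print(k,cc.round(4),a,L, cv2.boxPoints(cv2.minAreaRect(W.astype(np.float32)*1e3)).round(0).tolist())
E
```

```text
red 174 [0.6943 0.0812] 130.4 [0.0127 0.0509]
blue 207 [0.4459 0.0622] 31.3 [0.0115 0.0518]
green 101 [ 0.4431 -0.0506] 131.1 [0.0107 0.0254]
redB 408 [0.6897 0.0778] 126.1 [0.0266 0.0536]
blueB 260 [0.4505 0.0544] 31.2 [0.0133 0.0519]
elbow 357 [ 0.5518 -0.0052] 61.6 [0.027  0.0451]
nozzle 176 [ 0.5554 -0.1338] 89.1 [0.0208 0.0284]
foot 456 [ 0.6813 -0.065 ] 19.2 [0.0454 0.0461]
counter 221 [0.563  0.1418] 90.7 [0.0203 0.0403]
yel 7581 [ 0.4943 -0.337 ] 7.0 [0.1402 0.2425]
grey 8765 [0.4795 0.3241] 10.0 [0.1482 0.2423]
yellow [ 0.4943 -0.3319] 7.1826315 [np.float32(0.13749683), np.float32(0.23873182)] [[367.0, -279.0], [384.0, -415.0], [621.0, -385.0], [604.0, -249.0]]
grey [0.4797 0.319 ] 10.177403 [np.float32(0.14526455), np.float32(0.23856159)] [[349.0, 369.0], [375.0, 226.0], [610.0, 269.0], [584.0, 412.0]]
```

View pics/w1v.png

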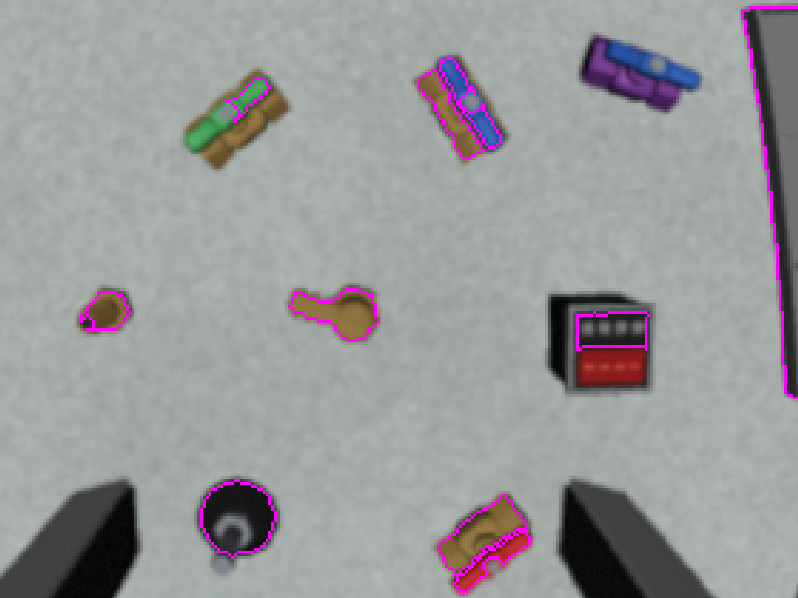

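```bash
cat > act.py <<'E'
from seg import *
A7,A10=np.radians(7.2),np.radians(10.2)
def yc(i): return np.array([.494,-.332])+79e-3*i*np.array([np.cos(A7),np.sin(A7)])
def gc(i): return np.array([.4795,.3235])+79e-3*i*np.array([np.cos(A10),np.sin(A10)])
def best(p,yaw):
    q0=np.array(manip.read_joints()); o=[]
    for y in (yaw,yaw+180):
        y=(y+180)%360-180; q=manip.ik(p,[180,0,y])
        if q is not None: o.append((np.abs(np.array(q)-q0).max()+(1000 if abs(q[6])>150 else 0),y))
    return min(o)[1]
def proj(m,P):
    T=m["cam_to_world"]; c=T[:3,:3].T@(np.array(P)-T[:3,3]); f=200/np.tan(np.radians(m["fov_y"]/2))
    r=np.hypot(c[0],c[1]); t=np.arctan2(r,c[2]); return np.array([m["cx"]+f*t*c[0]/r,m["cy"]+f*t*c[1]/r])
def hover(xy,yaw,open_,z=.14):
    p=[*xy,z]; y=best(p,yaw); manip.goto(p,[180,0,y]); manip.move_gripper(open_); return y
def grab(xy,yaw,z,grip=0.0):
    manip.servo_line([*xy,.14],v=.2,ori=[180,0,yaw]); hit=manip.servo_line([*xy,z],v=.12,stop_force=15)
    manip.move_gripper(grip); print("hit",hit,"gap mm",94*manip.read_finger_gap(),"F",manip.read_finger_force())
    p=manip.read_ee_pos(); manip.servo_line([p[0],p[1],.16],v=.2); print("lifted gap",94*manip.read_finger_gap(),"t",manip.read_time_s()); return p[2]
def place(xy,yaw,z,open_):
    y=best([*xy,.16],yaw); manip.goto([*xy,.16],[180,0,y])
    manip.servo_line([*xy,z+.010],v=.15); hit=manip.servo_line([*xy,z-.002],v=.02,stop_force=5)
    p=manip.read_ee_pos(); print("place hit",hit,"z",p[2].round(4),"exp",round(z,4))
    manip.move_gripper(open_); manip.servo_line([*xy,.16],v=.2); print("t",manip.read_time_s())
E
cat > valve.py <<'E'
import sys; from act import *
def valve(kind,xy,yaw,dst,ang):
    y=hover(xy,yaw,.45); m,im=shot("wrist",kind+"_h"); c=proj(m,[*xy,.05])
    M=blob(im,kind,c,45); cc,a,L=axis(world(m,M,.052)); print("refined",cc,a,L)
    assert np.hypot(*(cc-xy))<.015 and abs((a-yaw+90)%180-90)<12 and L[1]>.045
    if abs(((a-y)+180)%360-180)>90: a-=180
    z=grab(cc,a,.039); 
    place(dst,ang,z+.003,.40)
E
python3 - <<'E'
from valve import *
m=np.load("pics/w1.npy",allow_pickle=True).item(); q=lambda x,y,z:plane(m,200+x/2.85,60+y/2.85,z,True).round(4)
print("elbow",q(355,314,.054),q(295,302,.045),"foot top",q(222,565,.075),"pad",q(237,518,.018)); print("counter",[q(x,y,.058).tolist() for x,y in((567,305),(651,304),(650,389),(569,390))])
valve("red",(.694,.081),130.4,yc(1),97.2)
E
```

```text
elbow [0.5557 0.0049] [ 0.5507 -0.0264] foot top [ 0.6866 -0.0659] pad [ 0.6822 -0.0643]
counter [[0.5494, 0.1145], [0.5479, 0.161], [0.5939, 0.1638], [0.5946, 0.118]]
refined [0.69468672 0.08170228] 130.06378 [np.float32(0.011388464), np.float32(0.053435903)]
hit False gap mm 15.393571335282562 F 30.000227987766266
lifted gap 15.255839277951099 t 7.0333
place hit True z 0.0418 exp 0.0422
t 11.275
```

View pics/red_h.png

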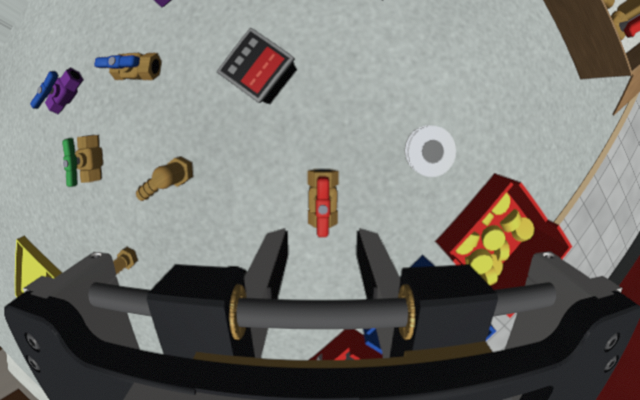

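The red-handled valve has a brass body at (322,205) in its hover picture, and it is placed with contact at the expected height. Next is the elbow, then a hover look at the foot.

Run:
```python
from act import *
xy=np.array([.5557,.003]); y=hover(xy,81,.5); m,im=shot("wrist","elb_h")
z=grab(xy,y,.030); place(yc(0),97.2,z+.003,.50)
xy=np.array([.685,-.066]); y=hover(xy,90,.5); m,im=shot("wrist","foot_h"); print(proj(m,[*xy,.075]),proj(m,[*xy,.018]))
cv2.imwrite("pics/fh.png",np.hstack([cv2.imread("pics/elb_h.png")[100:300,220:420],cv2.imread("pics/foot_h.png")[100:300,220:420]]).repeat(2,0).repeat(2,1))
```

```text
hit False gap mm 21.682873350375214 F 29.9672569334507
lifted gap 21.71181631739155 t 15.5917
place hit True z 0.0329 exp 0.0332
t 19.6917
[321.50459755 213.88117746] [321.56137357 197.14756846]
```

View pics/fh.png

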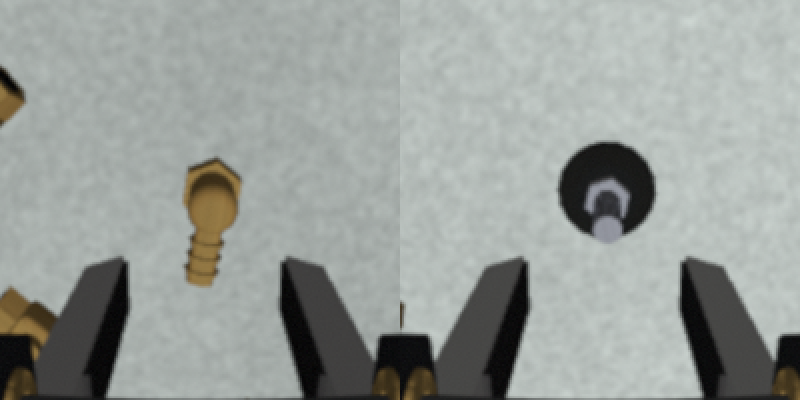

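The foot's rod tip is at (323.5,215), 2 px from the prediction. The elbow is centred between the jaws with its spigot pointing towards the gripper. Going on.

Run:
```python
from valve import *
m=np.load("pics/foot_h.npy",allow_pickle=True).item(); xy=plane(m,323.5,215,.075,True); print(xy)
y=manip.read_orientation()[2]; z=grab(xy,y,.047); place(yc(-1),97.2,z+.003,.40)
m,im=shot("side","side_y")
valve("blue",(.4465,.061),31.3,gc(-1),100.2)
m,im=shot("wrist","wy")
xy=(.5715,.139); y=hover(xy,3,.75,.16); m,im=shot("wrist","cnt_h"); print(y,manip.read_time_s())
cv2.imwrite("pics/ch.png",np.hstack([cv2.imread("pics/blue_h.png")[80:320,200:440],cv2.imread("pics/cnt_h.png")[80:320,220:460]]).repeat(1,0))
cv2.imwrite("pics/ch.png",cv2.resize(cv2.imread("pics/ch.png"),(800,400)))
```

```text
[ 0.68659412 -0.06693897]
hit False gap mm 11.258599069577501 F 29.99586135149002
lifted gap 11.529962137271754 t 23.7417
place hit True z 0.0496 exp 0.05
t 27.8167
refined [0.44557905 0.06241584] 31.006174 [np.float32(0.011379314), np.float32(0.053425815)]
hit False gap mm 15.41139122157342 F 30.000735819339752
lifted gap 15.49354482753299 t 32.3
place hit True z 0.0416 exp 0.0421
t 37.0833
3 38.8667
```

View pics/ch.png

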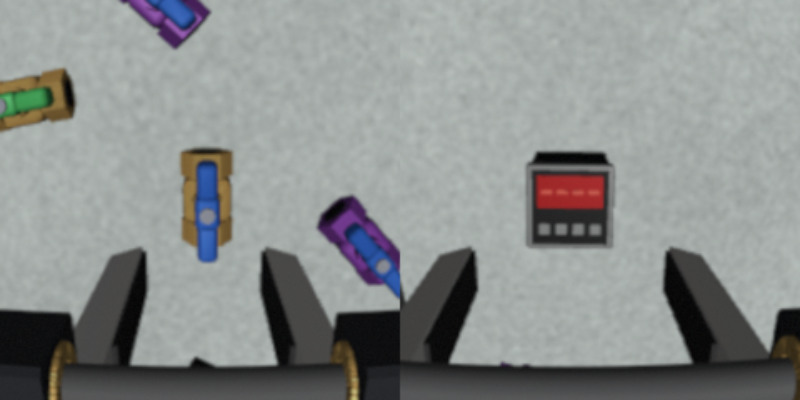

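View pics/side_y.png

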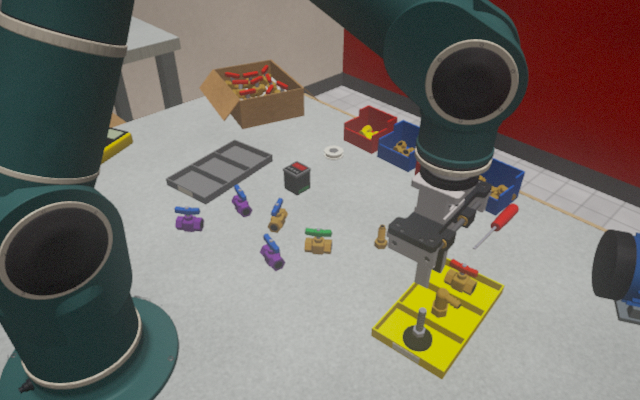

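The brass-bodied blue valve was gripped, and the purple look-alikes are untouched. The yellow tray holds foot, elbow and red valve, one per compartment, all upright. In the right crop the counter's bezel spans (527,163) to (612,248).

Run:
```python
from act import *
m=np.load("pics/cnt_h.npy",allow_pickle=True).item()
W=np.array([plane(m,220+(x-400)/1.667,80+y/1.667,.058,True) for x,y in((527,163),(613,165),(612,248),(527,247))])
cc=W.mean(0); e=W[1]-W[0]+W[2]-W[3]; a=np.degrees(np.arctan2(e[1],e[0])); a=(a+45)%90-45; y=manip.read_orientation()[2]; print(W.round(4).tolist(),cc,a,y)
a+=90*round((y-a)/90)
z=grab(cc,a,.018); place(gc(1),10.2,z+.003,.65)
manip.goto([.5,0.0,.33],[180,0,180]); m,im=shot("wrist","end"); shot("scene","end_s"); cv2.imwrite("pics/endb.png",cv2.resize(im[:,:,::-1],(800,500),interpolation=cv2.INTER_CUBIC)); print(manip.read_time_s())
```

```text
[[0.5948, 0.1634], [0.5961, 0.1169], [0.5489, 0.1141], [0.547, 0.1619]] [0.57169983 0.13907112] 1.9195322578010376 3.003565622688478
hit False gap mm 47.76815948538638 F 29.994278848171234
lifted gap 47.954624208667525 t 41.625
place hit True z 0.021 exp 0.0212
t 45.25
48.075
```

View pics/endb.png

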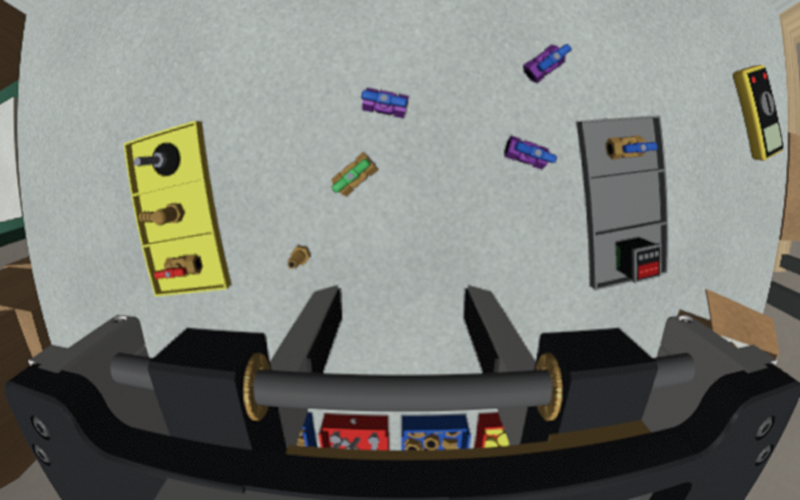

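View pics/end_s.png

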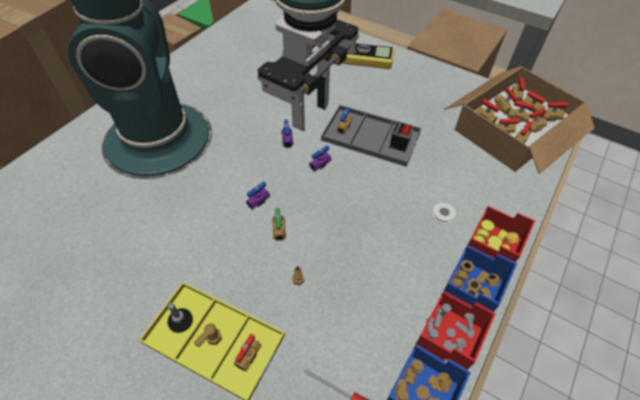

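All five parts stand roughly centred in their own compartments, and the green valve, nozzle and purple look-alikes have not moved. Handing in.

```bash
python3 -c "
from plant import manip
print(manip.finish_job())"
```

```text
the job is handed in; nothing more can be done
None
```

Both kits are made up and handed in after about 48 s: foot, elbow and red valve in the yellow tray, blue valve and counter in the grey tray, each upright in its own compartment; the other stock was not touched.

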